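# Hang the parts pail on its draining stand

### The job

Swing the folded-down wire bail of the small black pail fully upright while the pail still stands on the bench, then carry the pail by the red grip on its bail and hang it in the notches of the two prongs of the blue draining stand, so that it hangs upright and still with one prong on each side of the grip. Keep the two brass bushings in the pail, do not tip the pail, leave the oil bottle, tool cup, parts bin and mallet where they are, and let go of the pail at the end.

Things in the scene. Friction and masses are not known exactly. Their poses are not given: they have to be found in the camera images.
- pail: Small round open pail of black plastic, 85 mm tall, 84 mm across the rim, 68 mm across the base, wall 3 mm, about 0.22 kg (plus 0.12 kg of bushings). Origin: centre of its underside; z up. The wire bail pivots on ears on the pail's y axis, at y = -47 and +47 mm, 78 mm above the underside.
- bail (a joint): Angle of the wire bail about the pail's y axis, rad: 0 is upright (in the pail's y-z plane), positive leans towards the pail's +x side; it starts folded down at 1.1 to 1.3 and stops at +-1.35. The pivots are slightly stiff (0.03 N m): the bail stays where it is left. The bail is a steel wire 5 mm thick, an inverted U with a straight top bar: 94 mm between its legs' centres, the top bar 80 mm from the pivots, its corners slightly cut.
- grip: Red plastic sleeve on the middle of the bail's top bar, 12 mm thick and 32 mm long; it turns easily on the wire. Origin: its middle, 80 mm from the pivot line; its y axis runs along the bar, always parallel to the pail's y. Bail upright and pail standing, it is 158 mm above the bench. Bare wire runs on for about 25 mm on either side of it.
- bushing_a: Brass bushing, 24 mm across, 22 mm tall, loose in the pail. Origin: centre of its lower end.
- bushing_b: The other brass bushing, the same.
- stand: Blue draining stand, fixed to the bench: tray foot 170 x 150 mm, 14 mm high (x -70 to +100, y +-75 mm), post 16 x 30 mm at x = +88 mm with an 80 mm wide crosspiece on top (to 260 mm), and two steel prongs 8 mm thick at y = -30 and +30 mm, running level from the crosspiece towards the stand's -x, free ends turned up. Origin: on the bench, under the seat; z up.
- seat (a point): Where the middle of the bail's top bar (wire centre) rests when hung: midway between the prongs, 250 mm above the stand's origin; axes as the stand's. The bar lies across both prongs, along y; the red grip fits between them (52 mm clear). Each prong has a V notch here, 12 mm deep and 24 mm long, in which the bar sits; elsewhere its upper side is 257 mm above the bench, up to 269 mm at the turned-up free end, x = -46 mm.
- oil: Yellow oil bottle, 56 mm across, 110 mm tall, standing. Origin: centre of its underside.
- cup: Steel cup, 60 mm across, 70 mm tall, with screwdriver handles up to 112 mm, standing. Origin: centre of its underside.
- bin: Black open bin with small parts, 100 x 170 x 60 mm. Origin: centre of its underside.
- mallet: Mallet lying on the bench: steel head 90 mm along its x, 42 mm thick, at the origin; black handle 150 mm towards its -y. Origin: on the bench under the head.
Mind the look-alikes: they are no part of the job. What is shaped like the pail but green is not meant.

How it is judged:
By the outcome, as a careful person would: the job done as asked, in the order asked, and still so for the second after the job is handed in, with the robot touching nothing.
It also fails if it takes over 58 s, if anything falls off the work surface, if the arm or the gripper's body presses on something with over 40 N, if the wrist force passes 120 N, or if a joint passes its speed limit or range.

### The arm

A 6-joint arm with a two-finger parallel gripper is mounted at the origin on the work surface. World frame = base frame: x ahead of the robot, y to its left, z up, the work surface at z = 0. Lengths are in m, angles in rad, forces in N, time in s.
With the tool pointing down it reaches from about 0.375 to 0.975 m from the base axis. Payload 3.8 kg.
Tool frame: the origin (TCP) lies between the finger pads; the fingertips stand 25 mm ahead of it and the grasp point (between the pads) lies 6 mm ahead of it; y points along the fingers, x is the direction in which the jaws open and shut, and the axes are right-handed (so a half turn about y gives the same grasp; the last joint's range is limited). The gripper opens to 88 mm and grips with 3 to 60 N. Pads are 18 mm wide; open, the fingers measure 123 mm over their backs; the gripper's body (75 mm by 187 mm) begins 45 mm behind the grasp point.
Start: joints at [1.163, 0.264, 1.604, -0, 1.274, -0.037], TCP at [0.245, 0.629, 0.264] pointing down, gripper open.
Joint ranges: [-2.63, 2.63], [-0.94, 2.18], [0.31, 2.57], [-1.31, 4.45], [0, 2.66], [-2.55, 2.55]. Speed limits (rad/s): [2.57, 2.57, 3.14, 3.14, 3.14, 3.14].

### API

Orientations are given as a unit quaternion [w, x, y, z].
In Python, from plant import manip, inverse_kinematics, imaging, workorder gives the robot as it stands. Calls block until the motion is done:
- manip.move_to(position, orientation): joint-space move of the TCP to a pose.
- manip.move_l(position, velocity=0.15, rot=None, f_stop=None): straight line of the TCP; rot=None keeps the orientation; velocity is the mean speed in m/s. With f_stop (N) it stops when the force on the tool has changed by that much, and returns True; else False.
- manip.move_joints(angles): joint-space move.
- manip.command_gripper(opening, squeeze=None): opening from 0.0 (shut) to 1.0 (fully open); squeeze is the grip in N (None keeps the last); returns when the fingers have stopped.
- manip.hold(seconds).
- inverse_kinematics(position, orientation): joint angles nearest the present ones, or None.
- imaging.read_camera(name): name is "scene" or "top" or "wrist"; returns the picture (384x512x3 uint8, red, green, blue); there is no depth.
- imaging.camera_model(name): a dict with "fx", "fy", "cx", "cy" (pixels), "rvec" (rotation vector, rad) and "tvec" (3), from world to camera coordinates, as OpenCV has them. Camera axes: x right, y down, z forward; pixel columns grow to the right and rows downward; lengths in m; the calibration is good to about 2 mm. The wrist camera is an equidistant fisheye: a pixel r from the principal point sees the ray r / f radians off the axis. A picture is of the moment at which its call begins: read the wrist's pose just before it. camera_model takes no time and is no camera call; for the wrist camera it gives the pose at the moment of the call.
A pose or a line that the arm cannot do raises manip.MotionError and nothing moves.
- workorder.job_done(): hands the job in, once; it reports no verdict.
Readings, each from a call of its own:
- manip.read_clock(): time.
- manip.read_q(): joint angles.
- manip.read_joint_velocities(): joint speeds.
- manip.read_effort(): joint torques, N m.
- manip.read_eef_pos(): TCP position.
- manip.read_tcp_rot(): TCP orientation.
- manip.read_wrist_force(): force on the tool from outside, world axes, zero at the start.
- manip.read_moment(): the same for the moment, N m.
- manip.read_width(): opening from 0.0 (shut) to 1.0 (fully open).
Only numpy, scipy, OpenCV 4.12 (cv2) and the standard library are available. Lean on these libraries where they do the work, as an engineer would, in place of code of your own. Each camera call takes 0.05 s, during which the arm holds its last target.

## Working session

There is one attempt and no reset: what is moved stays moved. The work goes in short steps, each a Python script; the robot and the scene stay as the last script left them, time stands still between calls to the robot, and variables do not carry over. Pictures are saved under pics/ and viewed, and the job is handed in when it is done.

```bash
mkdir -p pics; ls
python3 - <<'E'
from plant import manip, imaging
import cv2
for n in ["scene","top","wrist"]:
    m=imaging.camera_model(n); print(n,m)
    im=imaging.read_camera(n); cv2.imwrite(f"pics/{n}0.png",im[:,:,::-1])
print(manip.read_clock(),manip.read_tcp_rot())
E
```

```text
pics
scene {'fx': 430.03724346771827, 'fy': 430.03724346771827, 'cx': 258.89233117131107, 'cy': 196.30103944992473, 'rvec': array([ 2.05057564,  0.91383546, -0.47624278]), 'tvec': array([-0.41047337, -0.08092427,  1.38011992])}
top {'fx': 366.3462831234679, 'fy': 366.3462831234679, 'cx': 253.50507799758617, 'cy': 189.66425278086837, 'rvec': array([ 2.16661549, -2.21665831,  0.09946823]), 'tvec': array([0.07188505, 0.56522095, 0.89786614])}
wrist {'fx': 297.3186396354542, 'fy': 297.3186396354542, 'cx': 249.29273889297338, 'cy': 194.58913584339294, 'rvec': array([-2.36213699, -1.61751525, -0.25963802]), 'tvec': array([-0.67352119, -0.04307994,  0.3920586 ])}
0.15 [-0.58327782  0.58393381  0.3987474  -0.39976094]
```

View pics/scene0.png

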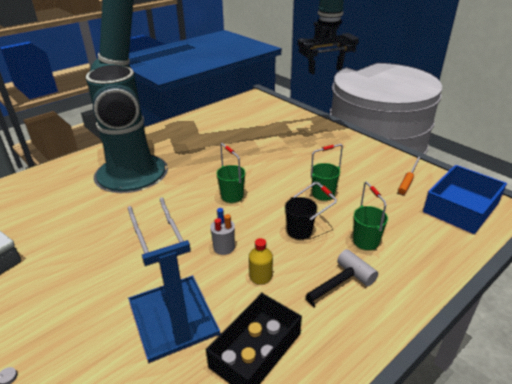

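View pics/top0.png

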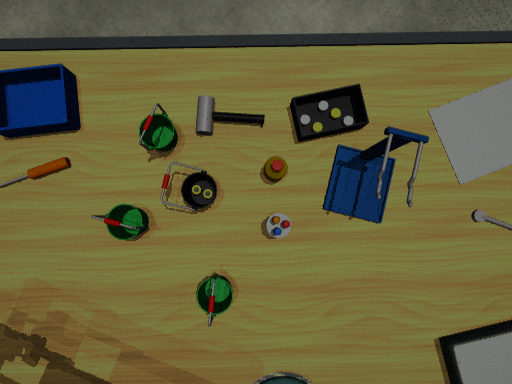

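View pics/wrist0.png

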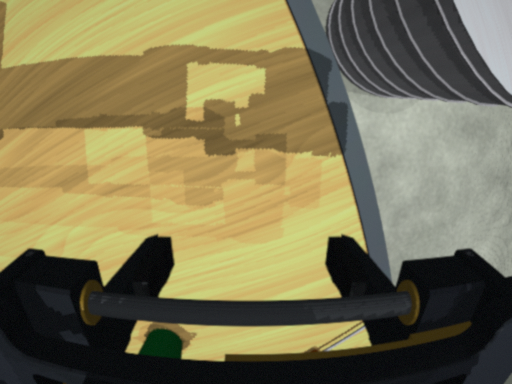

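Run:
```python
import cv2,numpy as np
t=cv2.imread("pics/top0.png"); s=cv2.imread("pics/scene0.png")
f=lambda im,x0,x1,y0,y1,k:cv2.resize(im[y0:y1,x0:x1],None,fx=k,fy=k,interpolation=cv2.INTER_CUBIC)
a=f(t,150,230,150,225,7); b=f(t,315,435,120,225,6)
c=f(s,275,345,170,250,7); d=f(s,115,225,190,360,3.5)
for n,i in zip(["ta","tb","sc","sd"],[a,b,c,d]):cv2.imwrite(f"pics/{n}.png",i)
```

```text
(no output)
```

View pics/ta.png

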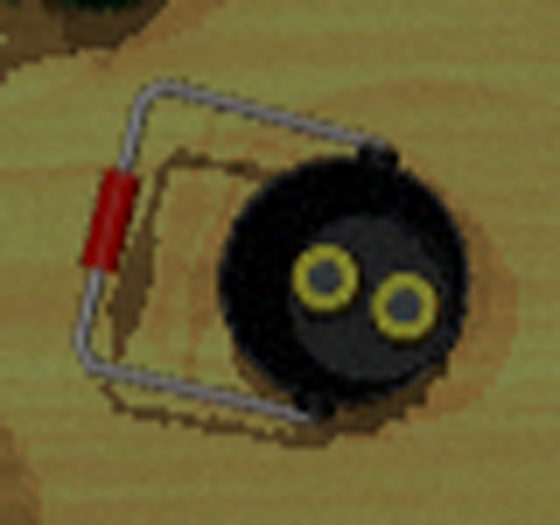

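View pics/tb.png

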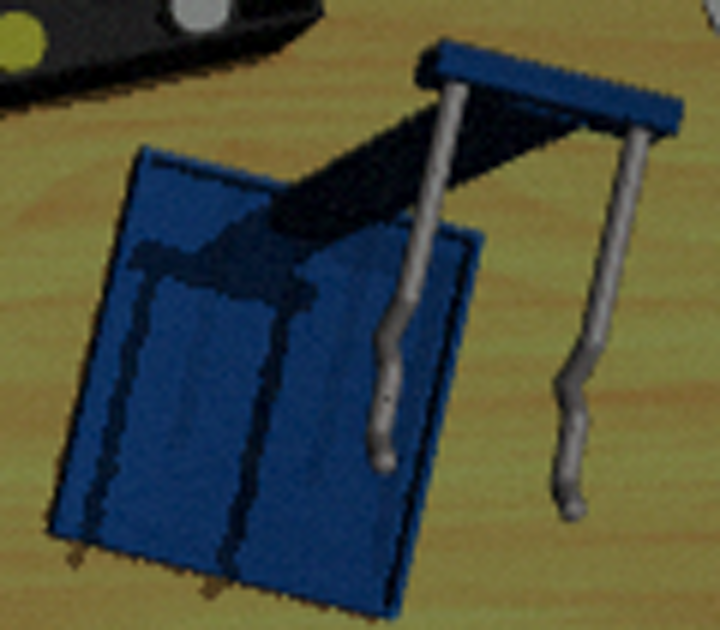

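View pics/sc.png

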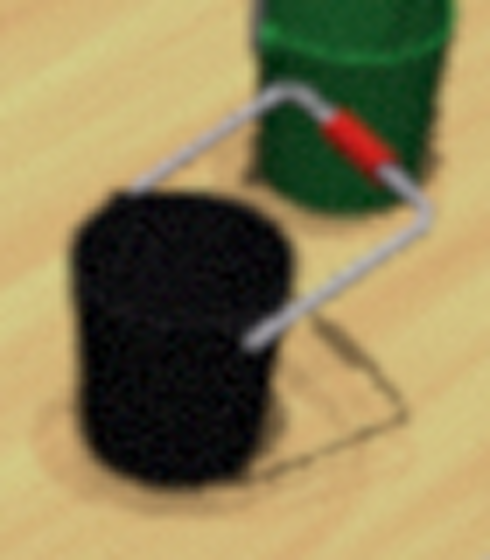

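View pics/sd.png

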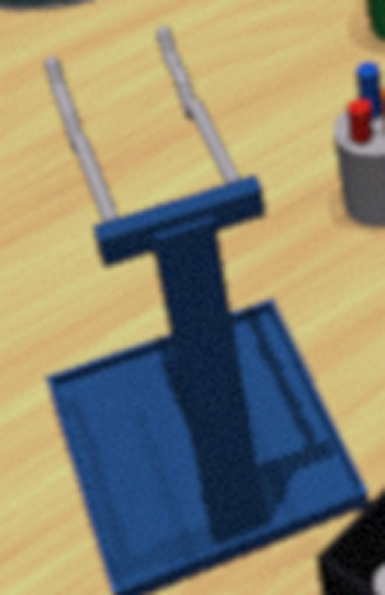

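```bash
cat > h.py <<'E'
import numpy as np,cv2
from scipy.spatial.transform import Rotation as R
def proj(m,P):
    K=np.array([[m["fx"],0,m["cx"]],[0,m["fy"],m["cy"]],[0,0,1]])
    return cv2.projectPoints(np.asarray(P,float).reshape(-1,3),m["rvec"],m["tvec"],K,None)[0].reshape(-1,2)
def Q(psi):  # tool down, jaws (tool x) at world azimuth psi -> wxyz
    x=np.array([np.cos(psi),np.sin(psi),0]); z=np.array([0,0,-1.]); y=np.cross(z,x)
    q=R.from_matrix(np.c_[x,y,z]).as_quat(); return q[[3,0,1,2]]
E
cat > fit.py <<'E'
from h import *
from plant import imaging
from scipy.optimize import least_squares
T=imaging.camera_model("top");S=imaging.camera_model("scene")
u=lambda l,k,x0,y0:(np.array(l,float)+.5)/k-.5+[x0,y0]
def Rz(a):return R.from_euler('z',a).as_matrix()
def bail(p):
    x,y,a,b=p
    P=[]
    for yy,l in [(0,.08),(.047,.08),(-.047,.08),(.047,0),(-.047,0)]:
        P.append([l*np.sin(b),yy,.078+l*np.cos(b)])
    P.append([0,0,.085])
    return np.array(P)@Rz(a).T+[x,y,0]
# pail +x ~ world +y; pail +y ~ world -x (image down)
pt=u([[110,220],[80,367],[146,80],[318,412],[375,150],[344,280]],7,150,150)
ps=u([[360,143],[290,80],[437,213],[130,190],[250,343]],7,275,170)
def f(p):
    B=bail(p); return np.r_[(proj(T,B)-pt).ravel(),(proj(S,B[:5])-ps).ravel()]
for a0 in (1.4,):
    r=least_squares(f,[.5,.2,a0,1.2],loss='soft_l1');print("pail",r.x,r.cost);print(np.round(f(r.x).reshape(-1,2),1).tolist())
print(bail(r.x)[0])
st=np.array([[.1,.075,.014],[.1,-.075,.014],[-.07,-.075,.014],[-.07,.075,.014],[-.046,.03,.265],[-.046,-.03,.265]])
qt=u([[143,150],[483,233],[397,615],[50,530],[384,465],[572,515]],6,315,120)
qs=u([[367,497],[120,592],[50,380],[272,302],[163,33],[52,62]],3.5,115,190)
def g(p):
    B=st@Rz(p[2]).T+[p[0],p[1],0]; return np.r_[(proj(T,B)-qt).ravel(),(proj(S,B)-qs).ravel()]
r=least_squares(g,[.5,-.2,0],loss='soft_l1');print("stand",r.x,r.cost);print(np.round(g(r.x).reshape(-1,2),1).tolist())
def ray(m,uv,z):
    Rm=cv2.Rodrigues(m["rvec"])[0];d=Rm.T@[(uv[0]-m["cx"])/m["fx"],(uv[1]-m["cy"])/m["fy"],1];o=-Rm.T@m["tvec"];return o+d*(z-o[2])/d[2]
for n,uv,z in [("oil",(275,170),.1),("cup",(279,226),.07),("gTL",(158,132),.085),("gL",(127,222),.085),("gB",(214,294),.085)]:print(n,ray(T,uv,z).round(3))
E
python3 fit.py
```

```text
pail [0.56587987 0.18762739 1.3203229  1.20704218] 4.071575455816124
[[-0.1, 0.0], [-0.8, -0.8], [-0.2, 0.0], [-0.7, 0.6], [0.6, -1.0], [-0.1, -0.4], [-0.2, 0.2], [-0.4, 0.1], [-0.4, -0.2], [-2.3, 1.0], [0.1, -0.9]]
[0.58441142 0.26005977 0.10646282]
stand [ 0.56612586 -0.20744191 -0.26865953] 8.375815213399761
[[0.2, -1.8], [0.5, -1.3], [0.4, -0.3], [0.5, -0.6], [-0.4, 0.0], [-0.1, -0.4], [1.1, -2.2], [-1.4, 0.4], [-1.2, -1.2], [0.5, -1.7], [-0.2, -1.4], [-0.3, -0.9]]
oil [0.605 0.01  0.1  ]
cup [0.476 0.002 0.07 ]
gTL [0.703 0.281 0.085]
gL [0.494 0.353 0.085]
gB [0.326 0.156 0.085]
```

Run:
```python
exec(open('fit.py').read().split("for a0")[0])
exec("def ray"+open('fit.py').read().split("def ray")[1].split("for n,uv")[0])
from plant import manip, inverse_kinematics as ik
for uv in [(160,105),(140,136),(92,216),(137,226)]: print(uv,ray(T,uv,.155).round(3))
q=np.array(manip.read_tcp_rot());print(R.from_quat(q[[1,2,3,0]]).as_matrix().round(2).tolist())
for psi in (1.32,1.32-np.pi): print(psi,ik([.584,.260,.112],Q(psi)))
for psi in (-.269,-.269+np.pi): print(psi,ik([.566,-.207,.29],Q(psi)))
```

```text
(160, 105) [0.745 0.26  0.155]
(140, 136) [0.678 0.303 0.155]
(92, 216) [0.509 0.404 0.155]
(137, 226) [0.485 0.309 0.155]
[[0.36, -0.0, -0.93], [0.93, -0.0, 0.36], [-0.0, -1.0, 0.0]]
1.32 [0.82495465 0.6395252  2.26443449 4.22916581 1.45872874 1.36080686]
-1.821592653589793 [0.17414822 1.14004288 1.10276173 0.62852965 2.3645242  2.04892499]
-0.269 [ 0.11017849  0.53074907  1.83048962 -1.29484891  1.83425065  0.82723348]
2.872592653589793 [-0.84976331  0.59604896  1.721227    1.15157488  1.98533111  2.30570146]
```

```bash
cat >> h.py <<'E'
def Q(psi):
    x=np.array([np.cos(psi),np.sin(psi),0]); y=np.array([0,0,-1.]); z=np.cross(x,y)
    q=R.from_matrix(np.c_[x,y,z]).as_quat(); return q[[3,0,1,2]]
E
python3 - <<'E'
from h import *
from plant import manip, inverse_kinematics as ik
print(Q(np.arctan2(.93,.36)),manip.read_q())
for psi in (1.32,1.32-np.pi): print(psi,ik([.584,.260,.112],Q(psi)))
for psi in (-.269,-.269+np.pi): print(psi,ik([.566,-.207,.29],Q(psi)))
E
```

```text
[-0.58330826  0.58330826  0.39968922 -0.39968922] [ 1.16308606e+00  2.64569205e-01  1.60503976e+00 -2.02153150e-05
  1.27369097e+00 -3.68798809e-02]
1.32 [ 3.79898636e-01  3.27215802e-01  1.81914051e+00 -4.44089210e-16
  9.95236346e-01 -9.40101364e-01]
-1.821592653589793 [ 3.79898636e-01  3.27215802e-01  1.81914051e+00 -4.44089210e-16
  9.95236346e-01  2.20149129e+00]
-0.269 [-3.91942183e-01  1.12845622e-01  1.73326704e+00 -4.44089210e-16
  1.29548000e+00 -1.22942183e-01]
2.872592653589793 None
```

Run:
```python
from h import *
from plant import manip, imaging
manip.command_gripper(0.36,15)
manip.move_to([.5844,.260,.20],Q(1.32))
m=imaging.camera_model("wrist"); im=imaging.read_camera("wrist")
cv2.imwrite("pics/w1.png",cv2.resize(im[:,:,::-1],None,fx=1.5,fy=1.5))
Rm=cv2.Rodrigues(m["rvec"])[0]
for P in [[.5844,.26,.1065],[.5659,.1876,.085]]:
    c=Rm@P+m["tvec"]; th=np.arctan2(np.hypot(c[0],c[1]),c[2]); d=c[:2]/np.hypot(c[0],c[1])*th*m["fx"]; print((d+[m["cx"],m["cy"]])*1.5)
cv2.imwrite("pics/s1.png",imaging.read_camera("scene")[:,:,::-1])
print(manip.read_clock(),manip.read_eef_pos(),manip.read_wrist_force())
```

```text
[372.37589038 314.42830451]
[243.54042178 300.15542931]
3.0167 [0.58406358 0.26113219 0.20023369] [0.21969802 0.7548487  0.45018697]
```

View pics/w1.png

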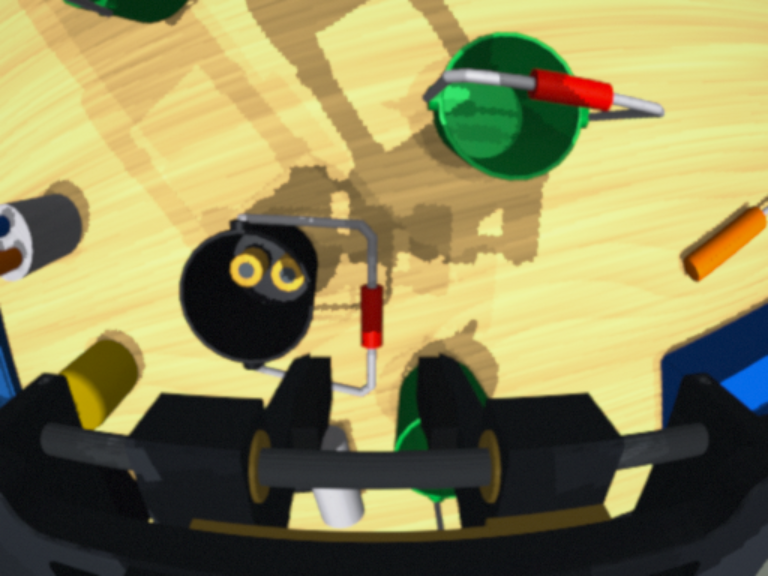

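View pics/s1.png

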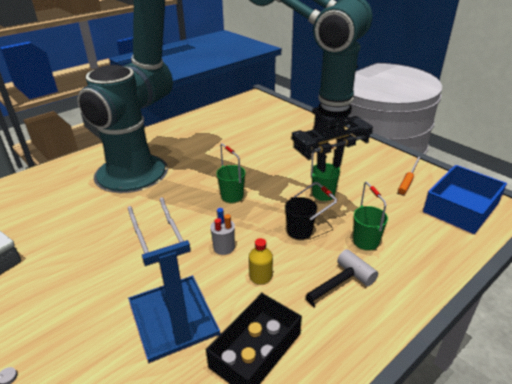

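Run:
```python
from h import *
from plant import manip, imaging
print(manip.move_l([.5844,.260,.1125],0.08,f_stop=8))
print(manip.read_eef_pos(),manip.read_wrist_force())
manip.command_gripper(0.0,20)
print(manip.read_width()*88,manip.read_eef_pos(),manip.read_wrist_force())
cv2.imwrite("pics/s2.png",cv2.resize(imaging.read_camera("scene")[150:270,240:400,::-1],None,fx=4,fy=4))
cv2.imwrite("pics/w2.png",imaging.read_camera("wrist")[:,:,::-1])
print(manip.read_clock())
```

```text
False
[0.58498128 0.26025648 0.11330176] [ 0.27772639 -0.34446201  0.08688934]
10.560216969998594 [0.5844253  0.25986519 0.11258953] [ 1.00536912 -1.6678143   0.1981973 ]
4.8083
```

View pics/s2.png

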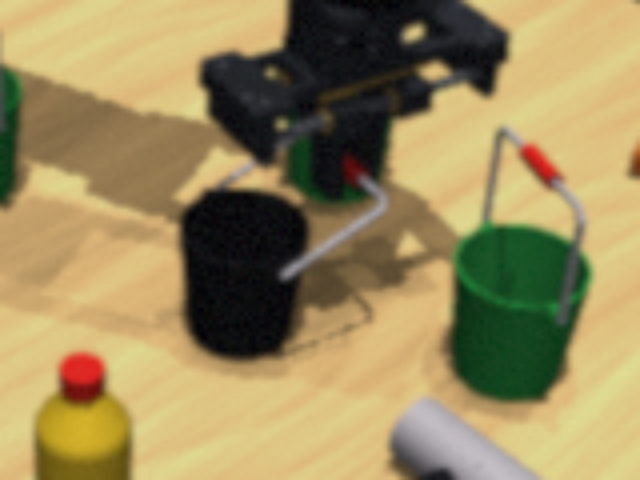

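View pics/w2.png

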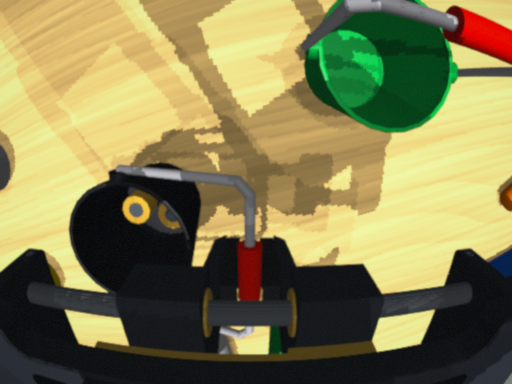

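Run:
```python
from h import *
from plant import manip, imaging
p0=np.array([.5844,.260,.1125]); a=1.3203; u=np.array([np.cos(a),np.sin(a),0]); b0=1.207
piv=p0-.08*(np.sin(b0)*u+np.array([0,0,np.cos(b0)]))
for b in np.linspace(b0,0,9)[1:]:
    manip.move_l(piv+.08*(np.sin(b)*u+np.array([0,0,np.cos(b)])),0.06)
    print(round(b,2),manip.read_eef_pos().round(4),manip.read_wrist_force().round(2))
cv2.imwrite("pics/s3.png",cv2.resize(imaging.read_camera("scene")[130:270,240:400,::-1],None,fx=4,fy=4))
cv2.imwrite("pics/t3.png",cv2.resize(imaging.read_camera("top")[120:240,100:300,::-1],None,fx=4,fy=4))
print(manip.read_clock(),piv)
```

```text
1.06 [0.5833 0.2549 0.1241] [-0.06  0.37  0.91]
0.91 [0.5816 0.2485 0.134 ] [-1.43  1.3   0.59]
0.75 [0.5795 0.2405 0.1429] [-0.71  0.42  0.14]
0.6 [0.5771 0.2313 0.1504] [-1.74  0.84  1.39]
0.45 [0.5745 0.2211 0.1563] [-0.91  1.77  1.74]
0.3 [0.5716 0.2101 0.1606] [-0.88  0.29  1.04]
0.15 [0.5687 0.1986 0.1631] [-0.68  0.12  2.5 ]
0.0 [0.5656 0.1869 0.1639] [-1.35 -0.27  1.49]
7.7083 [0.56586708 0.18756921 0.08403403]
```

View pics/s3.png

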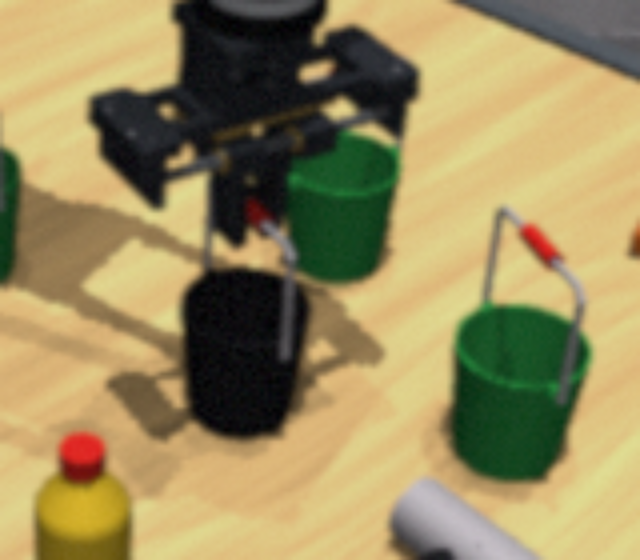

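View pics/t3.png

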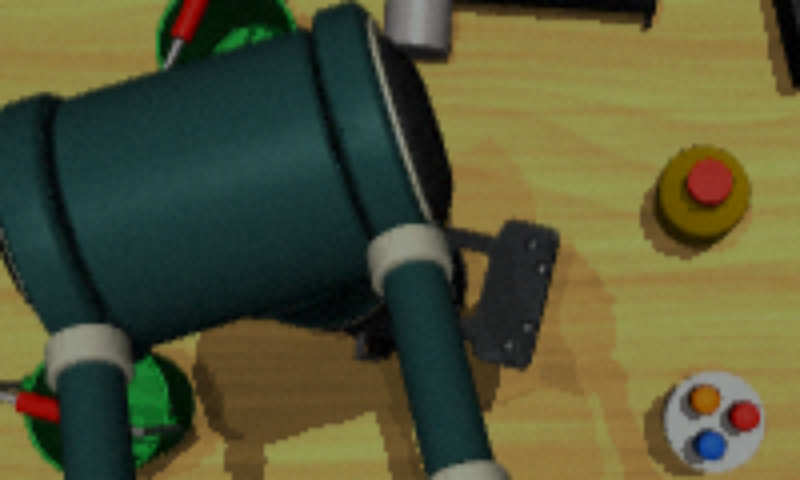

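Run:
```python
exec(open('fit.py').read().split("for a0")[0])
for b in (-.1,-.05,0,.05,.1):
    B=proj(S,bail([.5659,.1876,1.3203,b])); print(b,((B-[240,130]+.5)*4-.5).round(0)[:5].tolist())
s=cv2.imread("pics/s3.png"); cv2.imwrite("pics/s3c.png",cv2.resize(s[170:440,150:330],None,fx=2.2,fy=2.2))
```

```text
-0.1 [[238.0, 211.0], [198.0, 173.0], [280.0, 251.0], [205.0, 272.0], [283.0, 352.0]]
-0.05 [[243.0, 209.0], [204.0, 171.0], [286.0, 248.0], [205.0, 272.0], [283.0, 352.0]]
0 [[249.0, 207.0], [209.0, 169.0], [292.0, 246.0], [205.0, 272.0], [283.0, 352.0]]
0.05 [[255.0, 205.0], [215.0, 168.0], [297.0, 245.0], [205.0, 272.0], [283.0, 352.0]]
0.1 [[260.0, 204.0], [220.0, 167.0], [303.0, 243.0], [205.0, 272.0], [283.0, 352.0]]
```

View pics/s3c.png

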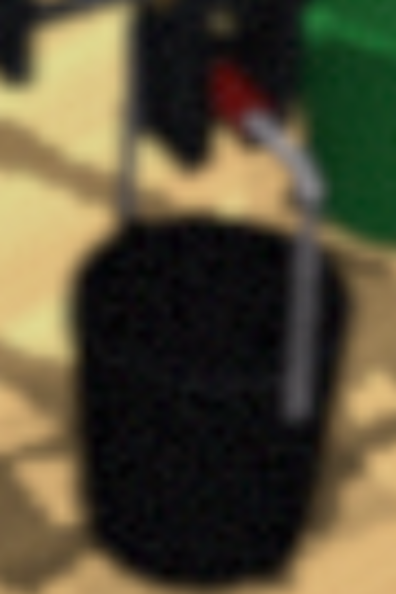

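Run:
```python
from h import *
from plant import manip, imaging
manip.move_l([.5656,.1870,.326],0.07)
print(manip.read_eef_pos(),manip.read_wrist_force(),manip.read_width(),manip.read_clock())
cv2.imwrite("pics/s4.png",imaging.read_camera("scene")[:,:,::-1])
```

```text
[0.56543763 0.18697985 0.32556741] [-0.37485027 -0.44420926 -3.41640129] 0.12254526852612187 10.175
```

View pics/s4.png

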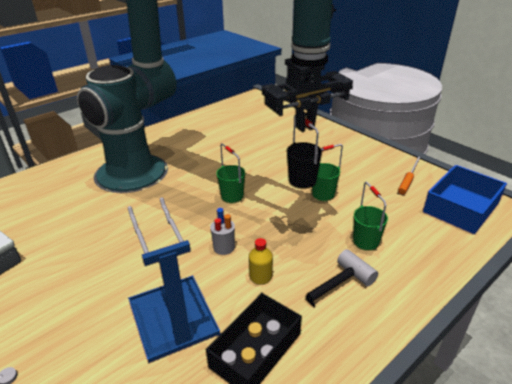

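Run:
```python
from h import *
from plant import manip, imaging
psi=-.269; c=np.array([np.cos(psi),np.sin(psi)])
p=np.array([.5661,-.2074])-.13*c
manip.move_l([*p,.316],0.10,rot=Q(psi))
manip.hold(0.5)
print(manip.read_eef_pos(),manip.read_wrist_force(),manip.read_width(),manip.read_clock())
cv2.imwrite("pics/s5.png",cv2.resize(imaging.read_camera("scene")[100:280,80:280,::-1],None,fx=3.5,fy=3.3))
cv2.imwrite("pics/t5.png",cv2.resize(imaging.read_camera("top")[100:260,270:450,::-1],None,fx=4,fy=3.7))
m=imaging.camera_model("wrist")
cv2.imwrite("pics/w5.png",cv2.resize(imaging.read_camera("wrist")[:,:,::-1],None,fx=1.5,fy=1.5))
```

```text
[ 0.4407848  -0.1728433   0.31600896] [-0.03580359 -0.32378678 -4.92320029] 0.12265712228870986 14.6833
```

View pics/s5.png

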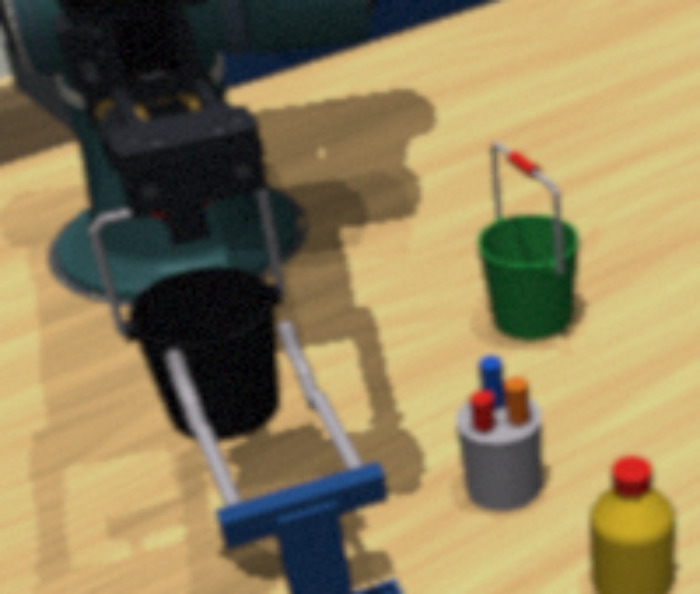

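View pics/t5.png

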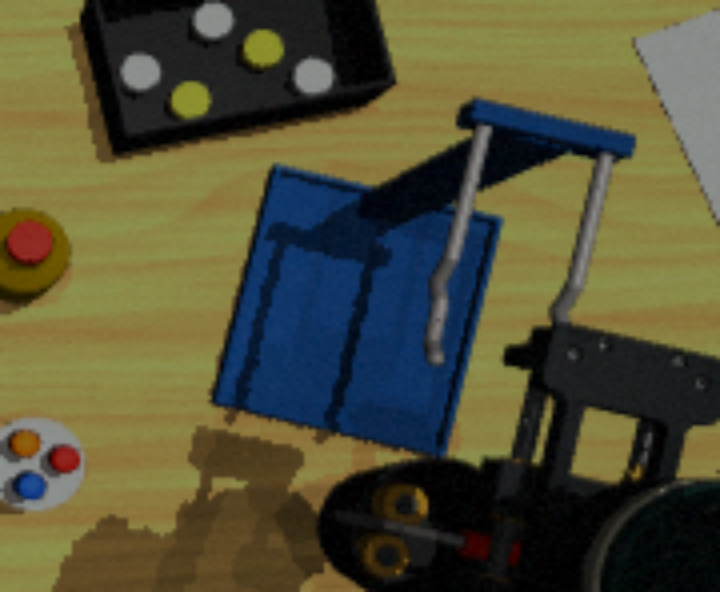

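View pics/w5.png

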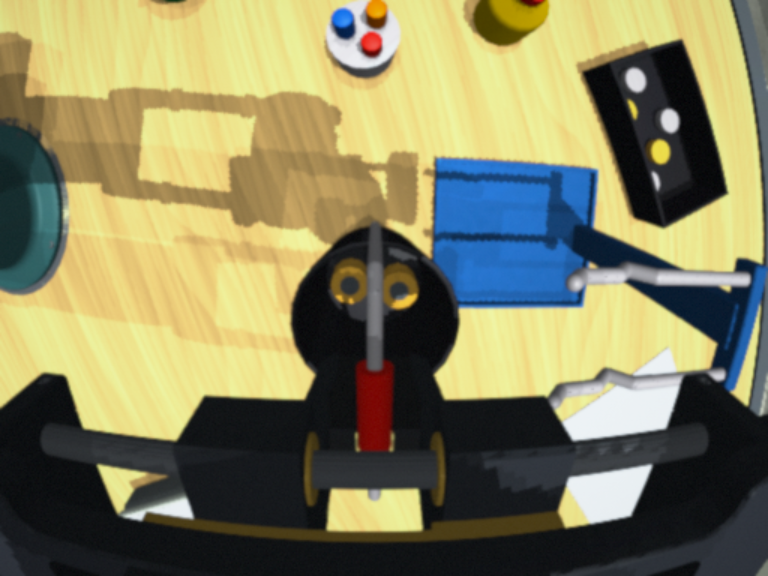

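Run:
```python
from h import *
from plant import manip, imaging
m=imaging.camera_model("wrist");Rm=cv2.Rodrigues(m["rvec"])[0]
def wray(uv,z):
    d=np.array([uv[0]/1.5-m["cx"],uv[1]/1.5-m["cy"]]);r=np.hypot(*d);th=r/m["fx"]
    v=Rm.T@np.r_[d/r*np.sin(th),np.cos(th)];o=-Rm.T@m["tvec"];return o+v*(z-o[2])/v[2]
psi=-.269;A=np.array([[np.cos(psi),np.sin(psi)],[-np.sin(psi),np.cos(psi)]])
for uv,z in [((576,283),.265),((558,397),.265),((748,280),.253),((722,375),.253)]:
    P=wray(uv,z);print(P.round(4),(A@(P[:2]-[.5661,-.2074])).round(4))
def wp(P):
    c=Rm@P+m["tvec"]; h=np.hypot(c[0],c[1]);th=np.arctan2(h,c[2]); return (c[:2]/h*th*m["fx"]+[m["cx"],m["cy"]])*1.5
for x,y,z in [(-.046,.03,.265),(-.046,-.03,.265),(0,.03,.243),(0,-.03,.243),(.08,.03,.253),(.08,-.03,.253)]:
    print(x,y,wp(np.r_[A.T@[x,y]+[.5661,-.2074],z]).round(0))
T=imaging.camera_model("top")
for x,y,z in [(-.012,.03,.253),(-.012,-.03,.253),(0,.03,.241),(0,-.03,.241),(.012,.03,.253),(.012,-.03,.253),(-.046,.03,.265)]:
    print(x,y,((proj(T,np.r_[A.T@[x,y]+[.5661,-.2074],z])[0]-[315,120]+.5)*6-.5).round(0))
w=cv2.imread("pics/w5.png");cv2.imwrite("pics/w5c.png",cv2.resize(w[240:430,530:768],None,fx=3,fy=3,interpolation=cv2.INTER_CUBIC))
```

```text
[ 0.5321 -0.168   0.265 ] [-0.0432  0.0289]
[ 0.5177 -0.2237  0.265 ] [-0.0423 -0.0286]
[ 0.6533 -0.2024  0.253 ] [0.0828 0.028 ]
[ 0.6361 -0.2606  0.253 ] [ 0.0816 -0.0327]
-0.046 0.03 [571. 281.]
-0.046 -0.03 [551. 400.]
0 0.03 [632. 269.]
0 -0.03 [611. 373.]
0.08 0.03 [746. 277.]
0.08 -0.03 [722. 371.]
-0.012 0.03 [391. 362.]
-0.012 -0.03 [577. 409.]
0 0.03 [386. 330.]
0 -0.03 [568. 376.]
0.012 0.03 [408. 289.]
0.012 -0.03 [593. 335.]
-0.046 0.03 [382. 465.]
```

View pics/w5c.png

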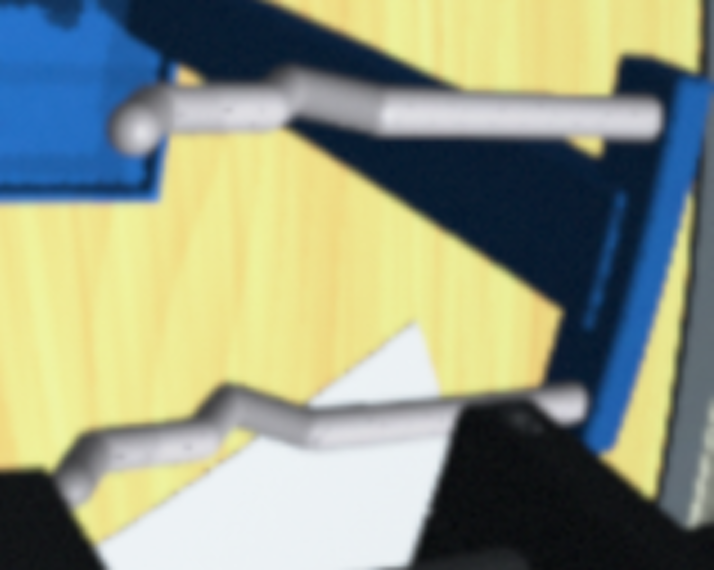

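Run:
```python
from h import *
from plant import manip, imaging
psi=-.269; c=np.array([np.cos(psi),np.sin(psi)])
p=np.array([.5661,-.2074])-.0015*c
q=np.array([.5661,-.2074])-.115*c
manip.move_l([*q,.300],0.06)
print(manip.move_l([*p,.300],0.07,f_stop=8))
manip.hold(0.4)
print(manip.read_eef_pos(),manip.read_wrist_force(),manip.read_moment(),manip.read_clock())
cv2.imwrite("pics/s6.png",cv2.resize(imaging.read_camera("scene")[150:290,90:250,::-1],None,fx=4.5,fy=4.2))
cv2.imwrite("pics/w6.png",cv2.resize(imaging.read_camera("wrist")[:,:,::-1],None,fx=1.5,fy=1.5))
```

```text
False
[ 0.56461491 -0.20701368  0.3000374 ] [ 1.31301086 -0.67141008 -3.41695107] [-0.07087863  0.10150667 -0.04132507] 17.525
```

View pics/s6.png

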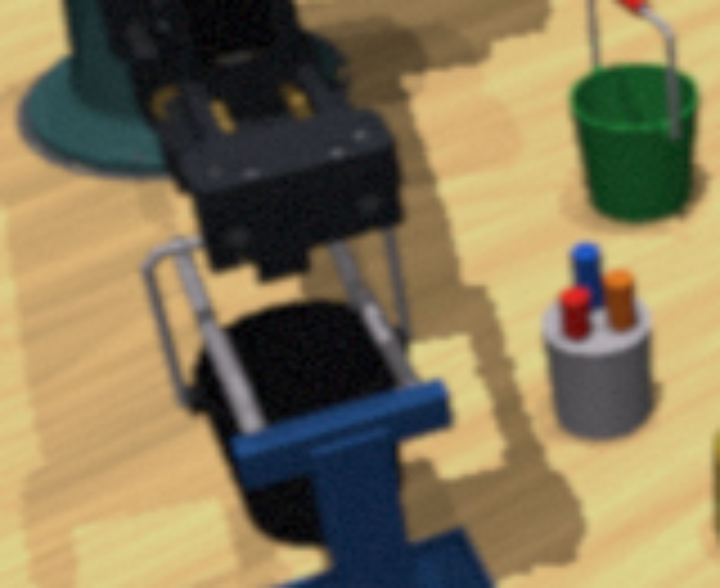

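View pics/w6.png

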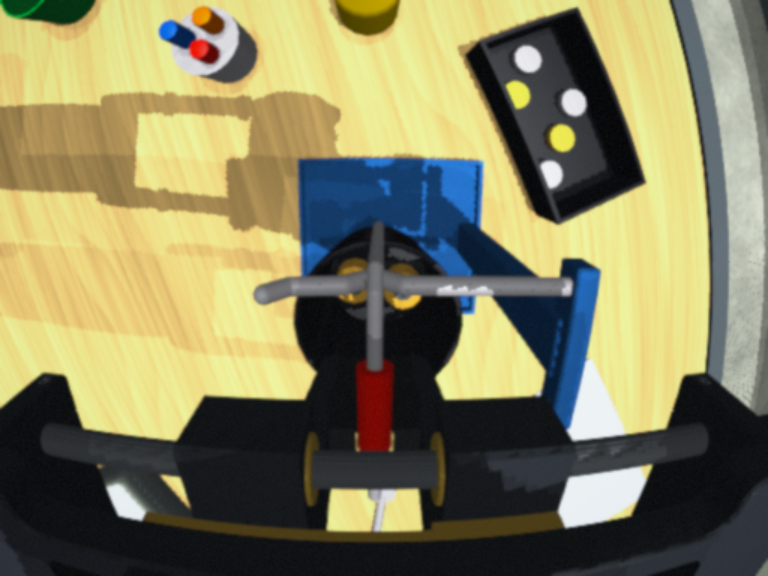

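```bash
cp pics/w6.png /tmp
python3 - <<'E'
from h import *
from plant import manip, imaging
e=manip.read_eef_pos()
psi=-.269; c=np.array([np.cos(psi),np.sin(psi)])
p=np.array([.5661,-.2074])-.0015*c
print(manip.move_l([*p,.266],0.05,f_stop=6),manip.read_wrist_force().round(2))
print(manip.move_l([*p,.256],0.02,f_stop=5))
manip.hold(0.4)
print(manip.read_eef_pos(),manip.read_wrist_force(),manip.read_moment(),manip.read_clock())
cv2.imwrite("pics/s7.png",cv2.resize(imaging.read_camera("scene")[150:290,90:250,::-1],None,fx=4.5,fy=4.2))
cv2.imwrite("pics/w7.png",cv2.resize(imaging.read_camera("wrist")[:,:,::-1],None,fx=1.5,fy=1.5))
E
```

```text
False [ 0.57  0.17 -4.61]
False
[ 0.56467849 -0.2070132   0.25600748] [-0.82672744 -0.39940188 -3.53779806] [-0.09546287  0.06872837 -0.01918607] 19.5083
```

View pics/s7.png

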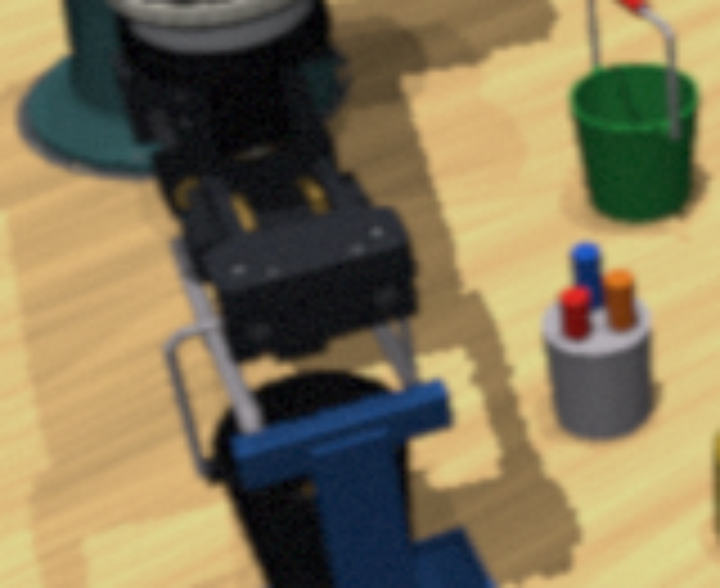

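View pics/w7.png

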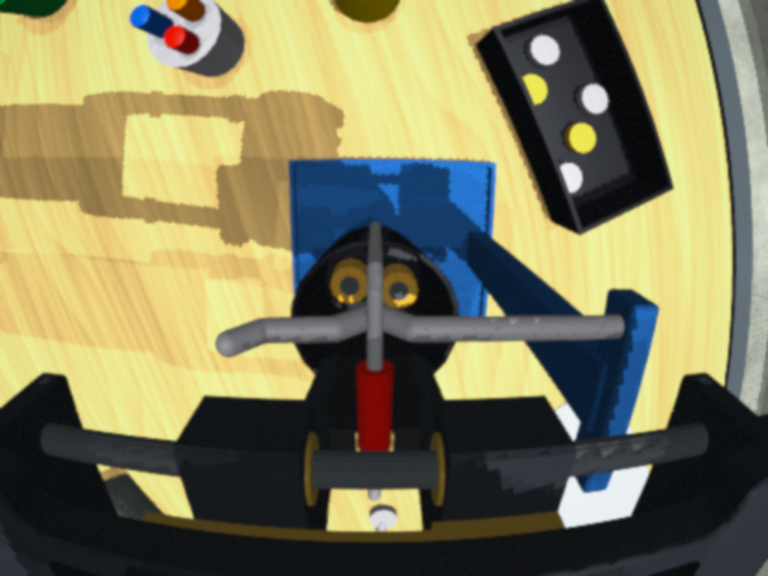

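Run:
```python
from h import *
from plant import manip, imaging
psi=-.269; c=np.array([np.cos(psi),np.sin(psi)])
p=np.array([.5661,-.2074])-.0015*c
for z in (.2545,.253,.2515,.250):
    s=manip.move_l([*p,z],0.01,f_stop=5); manip.hold(.15)
    f=np.mean([manip.read_wrist_force() for _ in range(3)],0)
    print(z,s,manip.read_eef_pos().round(4),f.round(2))
    if s or f[2]>-1.5: break
cv2.imwrite("pics/w8.png",cv2.resize(imaging.read_camera("wrist")[150:384,:,::-1],None,fx=1.5,fy=1.5))
print(manip.read_clock())
```

```text
0.2545 True [ 0.5646 -0.207   0.2551] [-0.64 -0.41  5.91]
20.0167
```

View pics/w8.png

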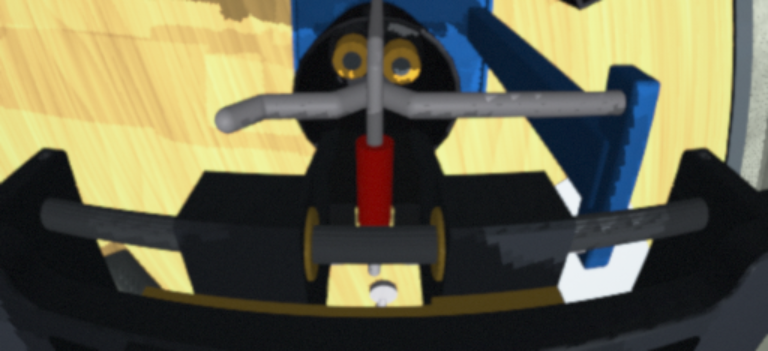

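Bar is seated (the weight has come off and it presses at 6 N). Releasing.

```bash
python3 - <<'E'
from h import *
from plant import manip, imaging
manip.command_gripper(0.2); manip.hold(.3)
manip.command_gripper(0.4); manip.hold(.3)
print(manip.read_wrist_force().round(2))
p=manip.read_eef_pos()
print(manip.move_l([p[0],p[1],.36],0.06,f_stop=6))
cv2.imwrite("pics/w9.png",cv2.resize(imaging.read_camera("wrist")[:,:,::-1],None,fx=1.5,fy=1.5))
a=manip.read_q(); print(manip.read_wrist_force().round(2),manip.read_clock())
p=manip.read_eef_pos()
manip.move_l([p[0]-.10,p[1]+.12,.42],0.12)
manip.hold(1)
for k in (0,1):
    cv2.imwrite(f"pics/s9{k}.png",imaging.read_camera("scene")[:,:,::-1])
    cv2.imwrite(f"pics/t9{k}.png",imaging.read_camera("top")[:,:,::-1])
    manip.hold(.5)
print(manip.read_clock())
E
python3 -c "
import cv2
a=cv2.imread('pics/s90.png');b=cv2.imread('pics/s91.png');print(cv2.absdiff(a,b).max())
cv2.imwrite('pics/s9c.png',cv2.resize(a[150:350,100:260],None,fx=3.5,fy=3))
t=cv2.imread('pics/t90.png');cv2.imwrite('pics/t9c.png',cv2.resize(t[80:260,250:450],None,fx=4,fy=3.3))"
```

```text
[-0.17 -0.2   0.73]
False
[-0.96 -0.04 -0.  ] 23.3667
27.1083
22
```

View pics/s9c.png

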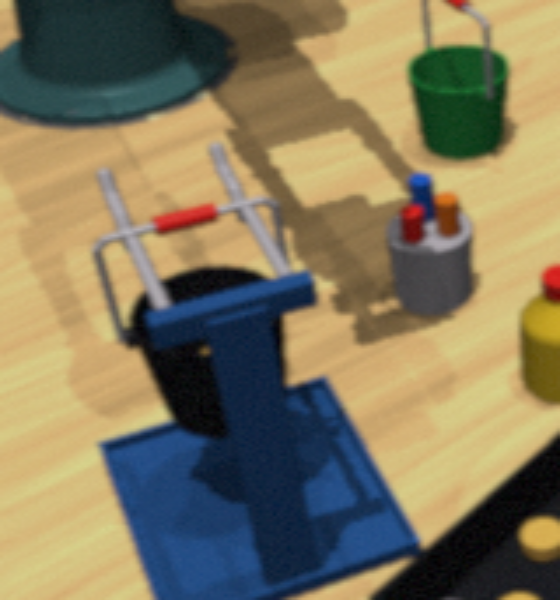

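View pics/t9c.png

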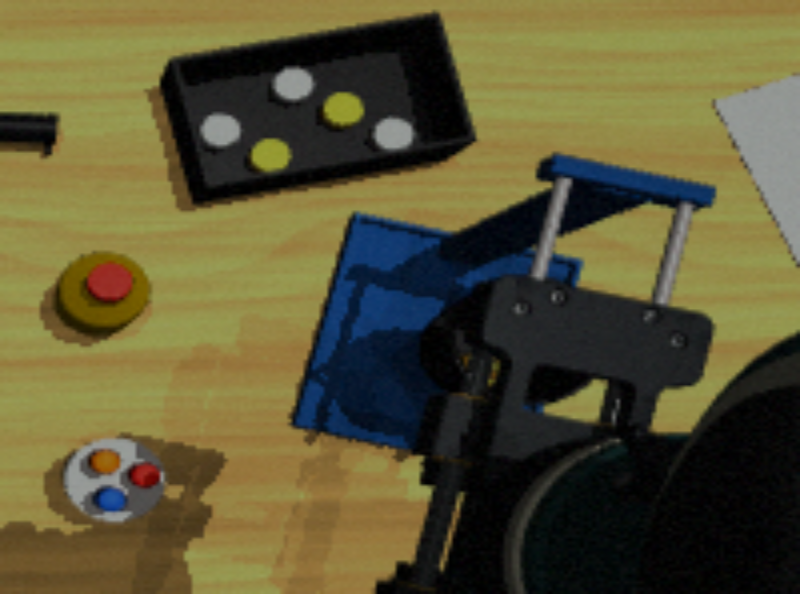

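View pics/s91.png

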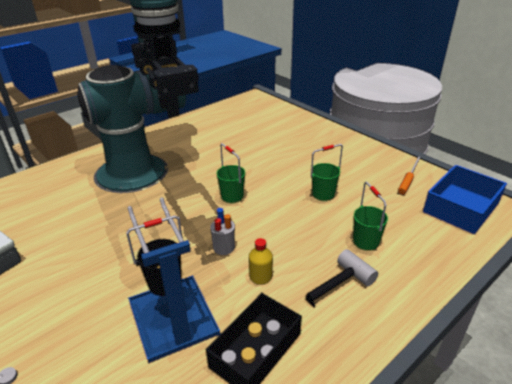

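View pics/w9.png

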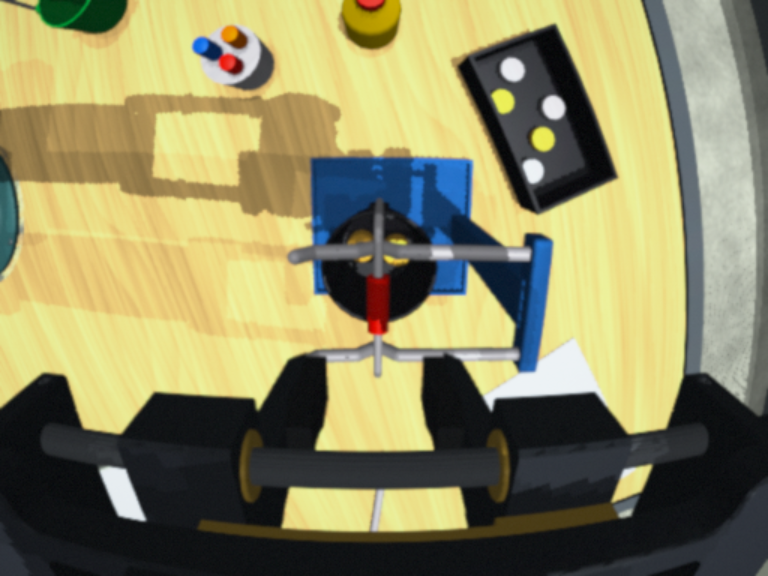

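Run:
```python
import cv2
from plant import manip, imaging, workorder
a=cv2.imread('pics/s90.png');manip.hold(1.5);b=imaging.read_camera("scene")[:,:,::-1]
d=cv2.absdiff(cv2.GaussianBlur(a,(5,5),0),cv2.GaussianBlur(b.copy(),(5,5),0))
print(d.max(), d[195:300,120:195].max(), manip.read_clock())
if d[195:300,120:195].max()<12: workorder.job_done(); print("done")
```

```text
7 5 28.6583
the job is handed in; nothing more can be done
done
```

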